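# True up the loose arm of an instrument stand with a square

### The job

The left front arm of the detector's aluminium stand hangs on one finger-tight bolt and leans in. Take the square from its tray and lay it flat on the bench in the corner between that arm and the front rail, the back of its stock flush along the rail and the outer edge of its blade flush along the arm, so that the arm is brought square to the rail. Leave the square lying there for the bolt to be tightened, and leave everything else where it stands.

Things in the scene. Friction and masses are not known exactly. Their poses are not given: they have to be found in the camera images.
- stand: Fixed foot frame of silver slotted aluminium profile, 30 x 30 mm, under a white detector module. A front rail runs across; a short arm projects from each of its ends towards the robot. Origin on the bench, at the inside corner of the rail's front face (plane x=0) and the left arm's inside face when square (plane y=0). x points away from the robot into the rail, y left along it, z up.
- corner (a point): Same point and axes as stand. In it, mm: rail x 0 to 30, y -315 to 30, 30 high; right arm (bolted square) x -101 to 0, y -315 to -285, 30 high; the module (top 170 above the bench) begins at x = 100, over the frame.
- loose_arm (a joint): Angle of the left, loose arm, rad: 0 = square to the rail; positive = its free end leans in towards the right arm (starts 0.09 to 0.22). 30 x 30 profile; turns about the vertical line x=-22, y=15 mm of stand, free end at x=-95. Stays where it is put; about 3 N at its free end moves it. Can turn on past square, to -0.12.
- loose_end (a point): Inside corner of the loose arm's free end, 15 mm above the bench.
- square: Steel L-shaped square, 0.4 kg. Thick stock: x -20 to 0, y -90 to 0, z 0 to 20 mm, its back is x=0. Flat blade from one end of it: x -170 to -20, y -28 to 0, z 0 to 6, its outer edge is y=0. One flat underside. Origin: outer heel corner on the underside. Home in the stand's corner, its origin and axes coincide with those of stand. Starts lying in its tray.
- heel (a point): Heel end of the stock's back, underside (the origin of square).
- toe (a point): Other end of the stock's back, underside, 90 mm from the heel.
- blade_mid (a point): Point on the blade's outer edge, underside, 90 mm from the heel.
- tray: Flat fixed tool tray, 210 x 130 x 16 mm high, grey with a black rigid insert, left or right of the robot's middle. Its L-shaped pocket (floor 6 above the bench, 3 play) holds the square: the blade is sunk 4 below the insert's top and cannot be gripped there; the stock stands 10 proud. Origin: centre of underside; square's axes parallel to the tray's, heel at x=85, y=47.
- vial_rack: Bystander: grey plastic block, 150 x 90 x 46 high, full of small capped vials; origin centre of underside.
- amber_bottle: Bystander: amber glass bottle, 70 diameter, 140 tall, blue cap; origin centre of underside.
- clear_bottle: Bystander: clear glass bottle, 70 diameter, 140 tall, blue cap, yellow band; origin centre of underside.
- tape_roll: Bystander: roll of blue tape lying flat between the stand's two front arms, 84 outside diameter, 24 high; origin centre of underside.
- hex_key: Bystander: dark steel L-shaped hex key, 6 thick, legs 90 and 30, lying left of the loose arm; origin on the bench at the middle of the long leg, x along it.
- screwdriver: Bystander: screwdriver 190 long lying in front of the amber bottle; its x axis runs along it.
- offcut: Bystander: loose offcut of the same profile, 80 x 30 x 30, lying to the left of the stand; origin centre of underside, x along it.

How it is judged:
At the end, for the whole second after the job is handed in: The square lies flat on the bench (within 3 mm, 0.03 rad), at rest, with both ends of its stock's back within 2 mm of the front rail's face, its blade's outer edge within 2.5 mm of the square position at the heel and 90 mm along, and the loose arm is within 0.025 rad of square to the rail and still (x of heel in the frame of stand between -0.002 and 0.002 m and x of toe in the frame of stand between -0.002 and 0.002 m and y of heel in the frame of stand between -0.0025 and 0.0025 m and y of blade_mid in the frame of stand between -0.0025 and 0.0025 m and value of joint loose_arm between -0.025 and 0.025 rad and height (world z) of square below 0.003 m and angle between square's own z axis and vertical below 0.03 rad and linear speed of square below 0.01 m/s and velocity of joint loose_arm between -0.025 and 0.025 rad/s); the robot touches nothing.
It fails at once if a bottle is tipped or moved more than 30 mm (distance of any of amber_bottle, clear_bottle from where it was at the start of the episode above 0.03 m or angle between any of amber_bottle, clear_bottle's own z axis and vertical above 0.5 rad).
It fails at once if another bystander (vial rack, tape roll, hex key, screwdriver, offcut) is moved more than 30 mm (distance of any of vial_rack, tape_roll, hex_key, screwdriver, offcut from where it was at the start of the episode above 0.03 m).
It also fails if it takes over 64 s, if anything falls off the work surface, if the arm or the gripper's body presses on something with over 40 N, if the wrist force passes 120 N, or if a joint passes its speed limit or range.

### The arm

A 6-joint arm with a two-finger parallel gripper is mounted at the origin on the work surface. World frame = base frame: x ahead of the robot, y to its left, z up, the work surface at z = 0. Lengths are in m, angles in rad, forces in N, time in s.
With the tool pointing down it reaches from about 0.325 to 0.775 m from the base axis. Payload 5.5 kg.
Tool frame: the origin (TCP) lies on the mounting face of the last link; the fingertips stand 173 mm ahead of it and the grasp point (between the pads) lies 155 mm ahead of it (ctrl.tip_reach is the distance from the TCP to the fingertips, in m); z points along the fingers, y is the line along which they close (so a half turn about z gives the same grasp; the last joint's range is limited). The gripper opens to 85 mm and grips with 20 to 120 N. Pads are 22 mm wide; open, the fingers measure 114 mm over their backs; the gripper's body (76 mm by 85 mm) begins 54 mm behind the grasp point. The pads swing forward as they close: fully open they stand 13 mm farther back than shut.
Start: joints at [-0.057, 0.091, 1.231, -0, 1.82, -0.057], TCP at [0.6, -0, 0.405] pointing down, gripper open.
Joint ranges: [-2.87, 2.87], [-0.86, 2.18], [0.17, 2.46], [-1.51, 4.65], [0.06, 2.69], [-2.65, 2.65]. Speed limits (rad/s): [2.57, 2.57, 3.01, 3.14, 3.14, 3.14].

### API

Orientations are given as a 3x3 rotation matrix whose columns are the frame's x, y, z axes.
In Python, from rig import ctrl, camrig, readout gives the robot as it stands (ctrl), with the cameras (camrig) and the readings (readout).
- The arm moves only by the shell command python3 drive.py [OPENING] [FORCE], which reads ROWS from standard input. ROWS is a JSON list of rows, 1 to 20 of them, each of 6 numbers: dx, dy, dz in m, then a rotation vector rx, ry, rz in rad; each row is the pose to reach, as a shift and turn from the pose commanded when the command began, along the tool's axes at that moment; what a row does not reach only later rows make up. A row lasts 1/10 s, in which the tool goes at most 0.05 m and 0.15 rad, less where a joint would pass 70% of its speed; a pose out of reach is approached as far as the arm can. OPENING is the finger opening in m, set as the command begins (- or left out keeps the last). The fingers move at their own pace and stop on an object; FORCE is the grip in N (left out, the last holds). Time passes only in rows, so rows that do not move let the fingers close. It prints the time, the measured TCP pose, the force, the opening and the grip force at its end. Input that does not fit is refused with a message, and nothing moves.
- readout.get_obs(): the state, without advancing time (a new reading comes with each control period).
- camrig.camera(name): name is "scene" or "side" or "wrist"; returns the picture (480x640x3 uint8, red, green, blue); there is no depth.
- camrig.camera_model(name): a dict with "fovy" (degrees; the focal length in pixels is half the picture's height over the tangent of half this angle, whatever the lens; pixels are square), "cx", "cy" (the principal point, pixels), "origin" and "orientation" of the camera in the world; the wrist camera has in their place "T_tool_cam" (4x4, takes a point from camera to tool coordinates, whose origin is the TCP and whose axes are the flange's). Camera axes: x right, y down, z forward; pixel columns grow to the right and rows downward; lengths in m; the calibration is good to about 2 mm. A picture is of the moment at which its call begins: read the wrist's pose just before it. camera_model takes no time and is no camera call.
- ctrl.sign_off(): hands the job in; it is judged then, once.
The state is a dict: "time_s": time; "joints": joint angles; "qvel": joint speeds; "tau": joint torques, N m; "eef_pos": TCP position; "orientation": TCP orientation; "ft_force": force on the tool from outside, world axes, zero at the start; "torque": the same for the moment, N m; "width": finger opening in m; "finger_force": force on a finger pad.
Only numpy, scipy, OpenCV 4.12 (cv2) and the standard library are available. Lean on these libraries where they do the work, as an engineer would, in place of code of your own. Each camera call takes 0.05 s, during which the arm holds its last target. There are 200 camera calls.

## Working session

There is one attempt and no reset: what is moved stays moved. The work goes in short steps, Python scripts to look and compute and a shell command to move; the robot and the scene stay as the last step left them, time stands still between calls to the robot, and variables do not carry over. Pictures are saved under pics/ and viewed, at most 10 in all, crops included, and the job is handed in when it is done.

```bash
ls; mkdir -p pics; python3 - <<'E'
from rig import ctrl, camrig, readout
import cv2,numpy as np
for n in ["scene","side","wrist"]:
    o=readout.get_obs()
    cv2.imwrite(f"pics/{n}0.png",camrig.camera(n)[:,:,::-1])
    print(n,camrig.camera_model(n))
print(o)
E
```

```text
drive.py
pics
rig.py
scene {'fovy': 54.00636430954299, 'cx': 323.43038333861216, 'cy': 234.93015886754134, 'origin': array([1.08059631, 0.40210271, 0.87693674]), 'orientation': array([[-6.33552576e-01,  5.92935689e-01, -4.97029579e-01],
       [ 7.73699618e-01,  4.85687784e-01, -4.06812338e-01],
       [ 1.87641181e-04, -6.42288600e-01, -7.66462862e-01]])}
side {'fovy': 48.61670018571981, 'cx': 315.5044787110067, 'cy': 242.36094194837423, 'origin': array([0.29386247, 0.67573026, 0.8057586 ]), 'orientation': array([[-0.93797351, -0.25154318,  0.23860371],
       [-0.34658167,  0.66177502, -0.66478189],
       [ 0.00931938, -0.70624348, -0.70790769]])}
wrist {'fovy': 58.174216457008725, 'cx': 316.6853917792594, 'cy': 243.21325515016756, 'T_tool_cam': array([[ 7.77418870e-04, -9.60733210e-01, -2.77472692e-01,
         7.12997935e-02],
       [ 9.99999463e-01,  5.56571828e-04,  8.74685765e-04,
        -3.92806948e-05],
       [-6.85906179e-04, -2.77473223e-01,  9.60733126e-01,
         3.10027330e-02],
       [ 0.00000000e+00,  0.00000000e+00,  0.00000000e+00,
         1.00000000e+00]])}
{'time_s': 0.1, 'joints': array([-5.67071757e-02,  9.17760300e-02,  1.23178544e+00,  5.34908325e-06,
        1.81980180e+00, -5.66681225e-02]), 'qvel': array([-3.15847812e-04, -1.56269280e-03, -2.86085106e-03, -2.46707855e-04,
        8.82927567e-04, -6.19996995e-05]), 'tau': array([ 2.62064459e-03, -4.60215712e+01, -4.19218469e+01, -9.60827560e-05,
        1.05514470e-02,  1.00166855e-05]), 'eef_pos': array([ 6.00046955e-01, -7.87961783e-06,  4.03656908e-01]), 'orientation': array([[ 3.78327162e-05,  9.99998437e-01, -1.76746814e-03],
       [ 9.99999994e-01, -3.76462572e-05,  1.05528153e-04],
       [ 1.05461449e-04, -1.76747212e-03, -9.99998432e-01]]), 'ft_force': array([ 0.08993021, -0.15237009,  0.50751478]), 'torque': array([-0.02742065,  0.01405289,  0.01207933]), 'finger_force': 0.0, 'width': 0.08553662349450745}
```

View pics/scene0.png

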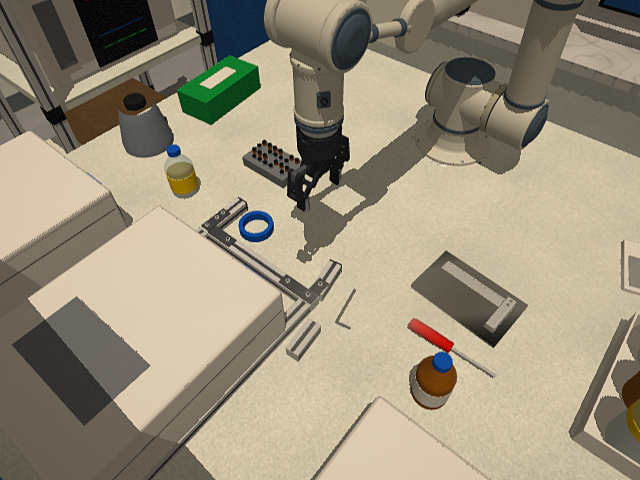

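View pics/wrist0.png

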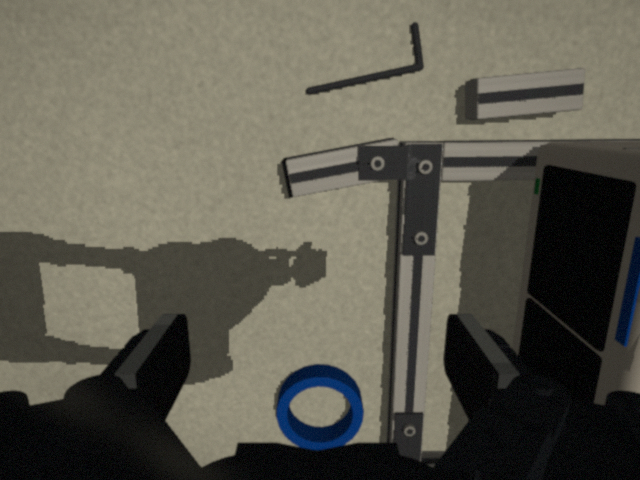

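The scene view shows the tray (corners about (447,252), (527,306), (495,345), (412,285)) with the stock at (500,315). The wrist view shows the rail's front face at column ~395, the loose arm with its free end at (290,180), and the hex key and offcut at the top.

```bash
cat > h.py <<'E'
from rig import ctrl, camrig, readout
import numpy as np, cv2
def cam(n,o=None):
    m=camrig.camera_model(n); f=240/np.tan(np.radians(m["fovy"])/2)
    if n=="wrist":
        o=o or readout.get_obs(); T=m["T_tool_cam"]
        R=o["orientation"]@T[:3,:3]; p=o["eef_pos"]+o["orientation"]@T[:3,3]
    else: R,p=m["orientation"],m["origin"]
    return f,m["cx"],m["cy"],R,p
def pt(c,u,v,z):
    f,cx,cy,R,p=c; d=R@np.array([(u-cx)/f,(v-cy)/f,1]); return p+d*(z-p[2])/d[2]
def px(c,P):
    f,cx,cy,R,p=c; q=(np.asarray(P)-p)@R; return np.stack([f*q[...,0]/q[...,2]+cx,f*q[...,1]/q[...,2]+cy],-1)
E
python3 - <<'E'
from h import *
c=cam("scene")
for u,v in [(447,252),(527,306),(495,345),(412,285)]: print(pt(c,u,v,.016).round(4))
print("stock", pt(c,513,299,.026).round(3),pt(c,488,332,.026).round(3))
w=cam("wrist")
for u,v in [(385,440),(395,190),(404,255),(408,145),(290,197),(388,410)]: print(u,v,pt(w,u,v,0).round(4),pt(w,u,v,.03).round(4))
im=cv2.imread("pics/side0.png"); cv2.imwrite("pics/wc.png",cv2.resize(cv2.imread("pics/wrist0.png")[120:280,270:470],None,fx=4,fy=3.75))
E
```

```text
[0.3809 0.1991 0.016 ]
[0.4011 0.403  0.016 ]
[0.5271 0.3914 0.016 ]
[0.5101 0.1858 0.016 ]
stock [0.411 0.373 0.026] [0.516 0.368 0.026]
385 440 [ 0.6706 -0.2484  0.    ] [ 0.6649 -0.2226  0.03  ]
395 190 [0.6677 0.0118 0.    ] [0.6622 0.0166 0.03  ]
404 255 [ 0.6789 -0.0474  0.    ] [ 0.6725 -0.0378  0.03  ]
408 145 [0.6767 0.05   0.    ] [0.6705 0.0517 0.03  ]
290 197 [0.5764 0.0056 0.    ] [0.5783 0.0109 0.03  ]
388 410 [ 0.672 -0.212  0.   ] [ 0.6662 -0.1892  0.03  ]
```

View pics/side0.png

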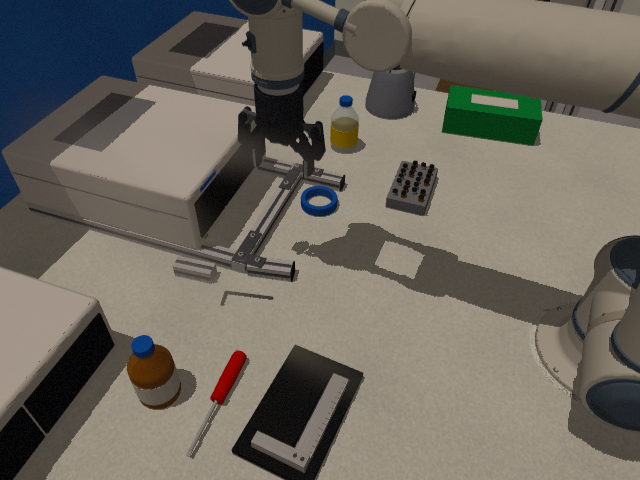

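View pics/wc.png

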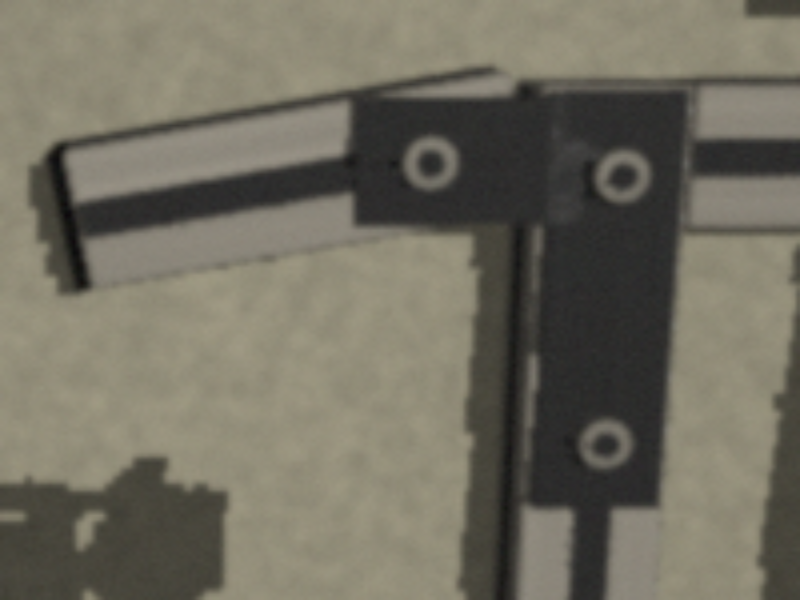

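```bash
python3 - <<'E'
from h import *
w=cam("wrist")
for u,v,z in [(320,377,.024),(320,450,.024),(276,412,.024),(364,412,.024)]: print(pt(w,u,v,z).round(3))
# target: over tray; tool axes
o=readout.get_obs(); R=o["orientation"]
print(R.T@(np.array([.455,.295,.40])-o["eef_pos"]), ctrl.tip_reach)
E
echo '[[0.04,-0.02,0,0,0,-0.15],[0.08,-0.04,0,0,0,-0.3],[0.12,-0.06,0,0,0,-0.45],[0.16,-0.08,0,0,0,-0.6],[0.2,-0.1,0,0,0,-0.75],[0.24,-0.12,0,0,0,-0.9],[0.27,-0.14,0,0,0,-1.05],[0.29,-0.15,0,0,0,-1.2],[0.29,-0.15,0,0,0,-1.35],[0.29,-0.15,0,0,0,-1.5],[0.29,-0.15,0,0,0,-1.5],[0.29,-0.15,0,0,0,-1.5],[0.29,-0.15,0,0,0,-1.5]]' | python3 drive.py 0.085
python3 - <<'E'
from h import *
o=readout.get_obs(); im=camrig.camera("wrist"); cv2.imwrite("pics/w1.png",im[:,:,::-1])
import pickle; pickle.dump((o["eef_pos"],o["orientation"]),open("w1.pkl","wb"))
E
```

```text
[ 0.603 -0.158  0.024]
[ 0.603 -0.24   0.024]
[ 0.561 -0.196  0.024]
[ 0.645 -0.196  0.024]
[ 0.29499738 -0.14505103  0.00401996] 0.1734
time_s: 1.45
eef_pos: [0.4501, 0.2898, 0.4046]
orientation: [[-0.997, 0.074, -0.0], [0.074, 0.997, -0.0], [0.0, -0.0, -1.0]]
ft_force: [0.0, -0.2, -0.4]
width: 0.085
finger_force: 0.0
```

View pics/w1.png

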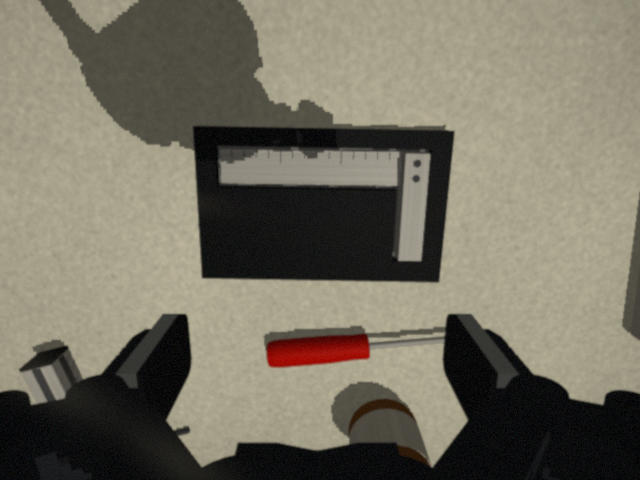

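Wrist view over the tray: stock top corners at about (405,152), (431,152), (423,261), (398,261), and the blade runs left to (219,168). The screwdriver and amber bottle lie below it. The crop shows the rail corner at crop px (535,85) and (690,230), and the loose arm's free end at (65,150) to (85,290).

```bash
python3 - <<'E'
from h import *
import pickle
from scipy.optimize import least_squares
p,R=pickle.load(open("w1.pkl","rb")); w1=cam("wrist",dict(eef_pos=p,orientation=R))
q=[pt(w1,u,v,.026) for u,v in [(405,152),(431,152),(423,261),(398,261)]]
print(np.round(q,4)); print([np.linalg.norm(q[i]-q[(i+1)%4]).round(4) for i in range(4)])
print("blade",pt(w1,219,148,.012).round(4),pt(w1,219,184,.012).round(4),pt(w1,397,184,.012).round(4))
print("tray",[pt(w1,u,v,.016).round(4) for u,v in [(195,127),(453,131),(438,281),(203,277)]])
s=cam("scene"); print("bottle",pt(s,443,358,.14).round(3))
# stand from wrist0
w0=cam("wrist",dict(eef_pos=np.array([.600047,-8e-6,.403657]),orientation=np.array([[3.78e-5,1,-1.767e-3],[1,-3.76e-5,1.05e-4],[1.05e-4,-1.767e-3,-1]])))
cr=lambda a,b:(a/4+270,b/3.75+120)
im=cv2.cvtColor(cv2.imread("pics/wrist0.png"),cv2.COLOR_BGR2GRAY)
for v in (205,225,245,265,300,340,380): print(v,list(im[v,384:412]))
for a,b in [(535,85),(690,230),(690,85),(65,150),(85,290)]: print(pt(w0,*cr(a,b),.03).round(4))
E
```

```text
[[0.4105 0.3637 0.026 ]
 [0.412  0.3842 0.026 ]
 [0.5026 0.3774 0.026 ]
 [0.501  0.3562 0.026 ]]
[np.float64(0.0206), np.float64(0.0908), np.float64(0.0212), np.float64(0.0908)]
blade [0.3973 0.2143 0.012 ] [0.4267 0.2103 0.012 ] [0.4376 0.3593 0.012 ]
tray [array([0.3794, 0.1983, 0.016 ]), array([0.3976, 0.4043, 0.016 ]), array([0.5258, 0.3929, 0.016 ]), array([0.5067, 0.1859, 0.016 ])]
bottle [0.684 0.336 0.14 ]
205 [np.uint8(136), np.uint8(135), np.uint8(134), np.uint8(123), np.uint8(95), np.uint8(75), np.uint8(69), np.uint8(67), np.uint8(68), np.uint8(72), np.uint8(69), np.uint8(67), np.uint8(52), np.uint8(36), np.uint8(32), np.uint8(32), np.uint8(47), np.uint8(56), np.uint8(69), np.uint8(67), np.uint8(55), np.uint8(42), np.uint8(41), np.uint8(46), np.uint8(43), np.uint8(49), np.uint8(44), np.uint8(43)]
225 [np.uint8(138), np.uint8(137), np.uint8(123), np.uint8(91), np.uint8(75), np.uint8(69), np.uint8(70), np.uint8(70), np.uint8(72), np.uint8(69), np.uint8(66), np.uint8(53), np.uint8(38), np.uint8(25), np.uint8(26), np.uint8(48), np.uint8(61), np.uint8(82), np.uint8(98), np.uint
[... 1569 characters left out ...]
, np.uint8(131), np.uint8(130), np.uint8(129), np.uint8(131), np.uint8(132), np.uint8(131), np.uint8(131), np.uint8(123), np.uint8(91), np.uint8(56), np.uint8(47), np.uint8(45)]
380 [np.uint8(68), np.uint8(68), np.uint8(65), np.uint8(63), np.uint8(57), np.uint8(50), np.uint8(28), np.uint8(33), np.uint8(45), np.uint8(57), np.uint8(85), np.uint8(111), np.uint8(126), np.uint8(130), np.uint8(128), np.uint8(130), np.uint8(130), np.uint8(131), np.uint8(130), np.uint8(131), np.uint8(126), np.uint8(115), np.uint8(83), np.uint8(57), np.uint8(43), np.uint8(44), np.uint8(44), np.uint8(43)]
[0.6678 0.0524 0.03  ]
[0.7002 0.0225 0.03  ]
[0.6978 0.0525 0.03  ]
[0.5765 0.0391 0.03  ]
[0.58   0.0096 0.03  ]
```

```bash
echo '[[0.01,0.04,0.03,0,0,0.008],[0.01,0.081,0.07,0,0,0.008],[0.01,0.081,0.12,0,0,0.008],[0.01,0.081,0.16,0,0,0.008],[0.01,0.081,0.16,0,0,0.008],[0.01,0.081,0.16,0,0,0.008]]' | python3 drive.py 0.04
python3 - <<'E'
from h import *
w0=cam("wrist",dict(eef_pos=np.array([.600047,-8e-6,.403657]),orientation=np.array([[3.78e-5,1,-1.767e-3],[1,-3.76e-5,1.05e-4],[1.05e-4,-1.767e-3,-1]])))
for u,v in [(399.7,265),(397.8,300),(396,340),(393.8,380)]: print(pt(w0,u,v,.03).round(4))
o=readout.get_obs(); im=camrig.camera("wrist"); cv2.imwrite("pics/w2.png",im[:,:,::-1])
w=cam("wrist",o)
g=o["eef_pos"]+o["orientation"]@[0,0,.155]; print(o["eef_pos"],g)
print(px(w,[[.4462,.3712,.026],[.412,.3842,.026],[.5026,.3774,.026]]))
E
```

```text
time_s: 2.1
eef_pos: [0.4458, 0.3713, 0.2449]
orientation: [[-0.997, 0.08, -0.001], [0.08, 0.997, -0.001], [0.001, -0.001, -1.0]]
ft_force: [-0.5, 0.6, 0.5]
width: 0.0396
finger_force: 0.0
[ 0.6701 -0.0477  0.03  ]
[ 0.6702 -0.0795  0.03  ]
[ 0.6706 -0.1178  0.03  ]
[ 0.6707 -0.1583  0.03  ]
[0.44584342 0.37127098 0.24492035] [0.4456428  0.37112062 0.08992055]
[[315.23515363 277.96178392]
 [338.36668709 203.36855898]
 [336.61765403 382.50414294]]
```

View pics/w2.png

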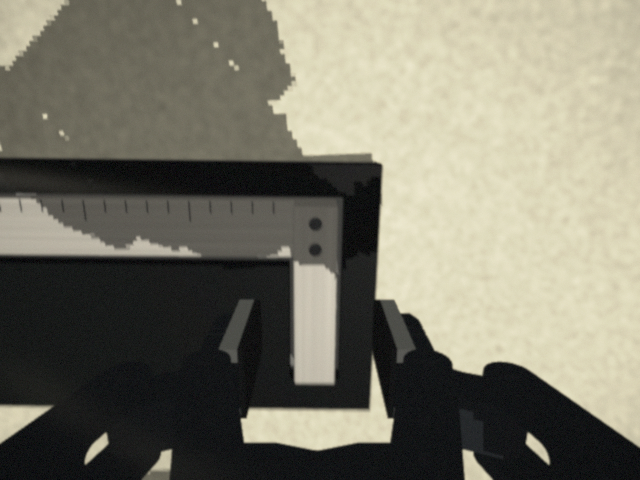

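Square's stock lies between the open fingers (stock edges at columns ~294–340, heel at (341,197)), matching the prediction within 2 mm. Descend and grip.

```bash
echo '[[0,0,0.03,0,0,0],[0,0,0.045,0,0,0],[0,0,0.053,0,0,0],[0,0,0.053,0,0,0],[0,0,0.053,0,0,0]]' | python3 drive.py 0.04
echo '[[0,0,0,0,0,0],[0,0,0,0,0,0],[0,0,0,0,0,0],[0,0,0,0,0,0],[0,0,0,0,0,0],[0,0,0,0,0,0]]' | python3 drive.py 0 100
echo '[[0,0,-0.01,0,0,0],[0,0,-0.02,0,0,0],[0,0,-0.04,0,0,0],[0,0,-0.07,0,0,0],[0,0,-0.07,0,0,0]]' | python3 drive.py
```

```text
time_s: 2.65
eef_pos: [0.4461, 0.3717, 0.1931]
orientation: [[-0.997, 0.079, 0.001], [0.079, 0.997, 0.001], [-0.001, 0.001, -1.0]]
ft_force: [0.0, 0.3, -0.1]
width: 0.0401
finger_force: 0.0
time_s: 3.25
eef_pos: [0.4461, 0.3715, 0.1936]
orientation: [[-0.997, 0.079, 0.002], [0.079, 0.997, 0.0], [-0.002, 0.001, -1.0]]
ft_force: [-1.6, -3.6, 6.9]
width: 0.0161
finger_force: 97.9
time_s: 3.75
eef_pos: [0.4466, 0.3723, 0.2671]
orientation: [[-0.997, 0.079, 0.007], [0.079, 0.997, 0.005], [-0.006, 0.006, -1.0]]
ft_force: [0.5, 0.8, -3.1]
width: 0.0161
finger_force: 98.4
```

```bash
echo '[[-0.01,-0.02,0,0,0,0.07],[-0.025,-0.05,0,0,0,0.18],[-0.04,-0.08,0,0,0,0.3],[-0.06,-0.11,0,0,0,0.42],[-0.075,-0.14,0,0,0,0.54],[-0.09,-0.17,0,0,0,0.66],[-0.11,-0.21,0,0,0,0.78],[-0.13,-0.245,0,0,0,0.9],[-0.147,-0.28,0,0,0,1.02],[-0.165,-0.315,0,0,0,1.14],[-0.18,-0.345,0,0,0,1.26],[-0.195,-0.372,0,0,0,1.37],[-0.206,-0.392,0,0,0,1.45],[-0.211,-0.402,0,0,0,1.486],[-0.211,-0.402,0,0,0,1.486],[-0.211,-0.402,0,0,0,1.486],[-0.211,-0.402,0,0,0,1.486]]' | python3 drive.py
python3 - <<'E'
from h import *
o=readout.get_obs(); im=camrig.camera("wrist"); cv2.imwrite("pics/w3.png",im[:,:,::-1])
w=cam("wrist",o); print(o["eef_pos"],o["orientation"].round(4).tolist())
E
```

```text
time_s: 5.45
eef_pos: [0.6242, -0.0446, 0.2614]
orientation: [[-0.008, 1.0, -0.0], [1.0, 0.008, 0.001], [0.001, -0.0, -1.0]]
ft_force: [0.8, -0.2, -5.1]
width: 0.0164
finger_force: 98.6
[ 0.62418537 -0.04456491  0.26143349] [[-0.0085, 1.0, -0.0005], [1.0, 0.0085, 0.0006], [0.0006, -0.0005, -1.0]]
```

View pics/w3.png

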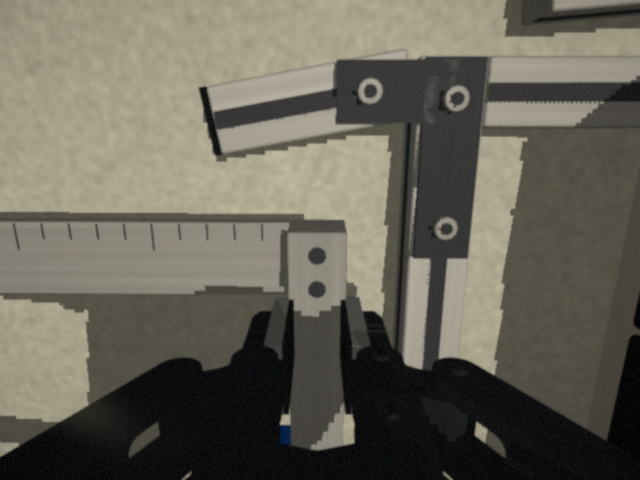

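The view shows the square held level, heel at about (345,222), clear of the loose arm and rail. Lower it onto the bench.

```bash
echo '[[0,0,0.03,0,0,0],[0,0,0.055,0,0,0],[0,0,0.068,0,0,0],[0,0,0.068,0,0,0],[0,0,0.071,0,0,0],[0,0,0.073,0,0,0],[0,0,0.073,0,0,0]]' | python3 drive.py
```

```text
time_s: 6.2
eef_pos: [0.6248, -0.0459, 0.1899]
orientation: [[-0.006, 1.0, 0.002], [1.0, 0.006, -0.0], [-0.0, 0.002, -1.0]]
ft_force: [-0.4, 0.2, -4.3]
width: 0.0159
finger_force: 98.7
```

```bash
echo '[[0,0,0.0015,0,0,0],[0,0,0.003,0,0,0],[0,0,0.003,0,0,0]]' | python3 drive.py
```

```text
time_s: 6.5
eef_pos: [0.6248, -0.0459, 0.1877]
orientation: [[-0.006, 1.0, 0.002], [1.0, 0.006, -0.0], [-0.0, 0.002, -1.0]]
ft_force: [-1.2, -0.4, 4.8]
width: 0.0162
finger_force: 99.8
```

```bash
echo '[[0,0,0,0,0,0],[0,0,0,0,0,0],[0,0,0,0,0,0],[0,0,0,0,0,0],[0,0,-0.02,0,0,0],[0,0,-0.05,0,0,0],[0,0,-0.09,0,0,0],[0,0,-0.09,0,0,0]]' | python3 drive.py 0.042
echo '[[0.004,-0.02,0,0,0,-0.15],[0.008,-0.04,0,0,0,-0.3],[0.012,-0.06,0,0,0,-0.45],[0.016,-0.08,0,0,0,-0.6],[0.02,-0.1,0,0,0,-0.75],[0.021,-0.12,0,0,0,-0.9],[0.021,-0.135,0,0,0,-1.05],[0.021,-0.135,0,0,0,-1.2],[0.021,-0.135,0,0,0,-1.35],[0.021,-0.135,0,0,0,-1.5],[0.021,-0.135,0,0,0,-1.57],[0.021,-0.135,0,0,0,-1.57],[0.021,-0.135,0,0,0,-1.57]]' | python3 drive.py
python3 - <<'E'
from h import *
o=readout.get_obs(); im=camrig.camera("wrist"); cv2.imwrite("pics/w4.png",im[:,:,::-1])
w=cam("wrist",o); print(o["eef_pos"],o["orientation"].round(4).tolist())
print("pred blade end, mid", px(w,[[.465,-.011,.006],[.465,-.039,.006],[.635,-.011,.02],[.49,-.025,.006]]))
E
```

```text
time_s: 7.3
eef_pos: [0.6256, -0.046, 0.2833]
orientation: [[-0.006, 1.0, 0.011], [1.0, 0.006, -0.001], [-0.002, 0.011, -1.0]]
ft_force: [0.6, -0.3, 0.3]
width: 0.0421
finger_force: 0.0
time_s: 8.6
eef_pos: [0.4893, -0.0257, 0.2755]
orientation: [[-1.0, -0.003, -0.0], [-0.003, 1.0, 0.0], [0.0, 0.0, -1.0]]
ft_force: [-0.3, 0.1, -0.0]
width: 0.0423
finger_force: 0.0
[ 0.48932517 -0.02566641  0.27553368] [[-1.0, -0.0031, -0.0], [-0.0031, 1.0, 0.0], [0.0, 0.0, -1.0]]
pred blade end, mid [[341.39201721 204.09967859]
 [291.47479093 203.9176322 ]
 [337.34888301 470.24212654]
 [316.27669412 246.71025557]]
```

View pics/w4.png

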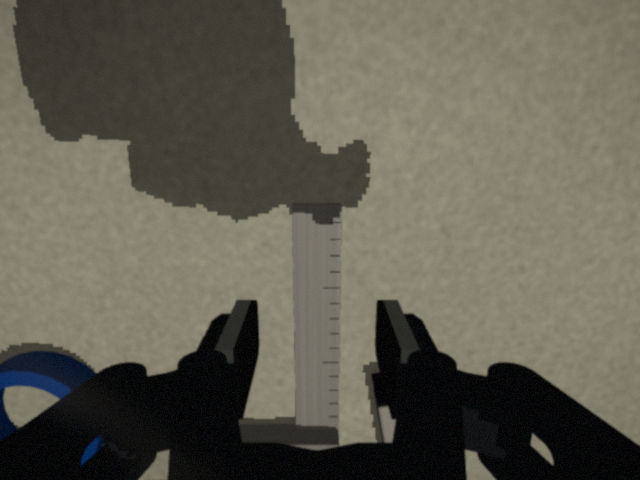

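The square lies flat where predicted: blade end at (291–341, 204), centred between the fingers, all within about 1 px. Descend and grip the blade end beyond the loose arm.

```bash
echo '[[0,0,0.04,0,0,0],[0,0,0.075,0,0,0],[0,0,0.092,0,0,0],[0,0,0.097,0,0,0],[0,0,0.099,0,0,0],[0,0,0.099,0,0,0]]' | python3 drive.py
echo '[[0,0,0,0,0,0],[0,0,0,0,0,0],[0,0,0,0,0,0],[0,0,0,0,0,0],[0,0,0,0,0,0]]' | python3 drive.py 0 40
```

```text
time_s: 9.25
eef_pos: [0.4898, -0.0257, 0.1778]
orientation: [[-1.0, -0.005, 0.002], [-0.005, 1.0, -0.0], [-0.002, -0.0, -1.0]]
ft_force: [-0.5, 0.1, 0.7]
width: 0.0422
finger_force: 0.0
time_s: 9.75
eef_pos: [0.4899, -0.0257, 0.1785]
orientation: [[-1.0, -0.005, 0.003], [-0.005, 1.0, -0.0], [-0.003, -0.0, -1.0]]
ft_force: [-0.5, 0.5, 5.3]
width: 0.0243
finger_force: 39.4
```

```bash
echo '[[-0.01,0,0,0,0,0],[-0.02,0,0,0,0,0],[-0.028,0,0,0,0,0],[-0.030,0,0,0,0,0],[-0.030,0,0,0,0,0]]' | python3 drive.py
echo '[[-0.001,0,0,0,0,0],[-0.002,0,0,0,0,0],[-0.003,0,0,0,0,0],[-0.003,0,0,0,0,0]]' | python3 drive.py
```

```text
time_s: 10.25
eef_pos: [0.5191, -0.0256, 0.1784]
orientation: [[-1.0, -0.005, -0.002], [-0.005, 1.0, -0.0], [0.002, -0.0, -1.0]]
ft_force: [-9.5, -0.1, 11.3]
width: 0.0238
finger_force: 42.4
time_s: 10.65
eef_pos: [0.5216, -0.0255, 0.1784]
orientation: [[-1.0, -0.005, -0.003], [-0.005, 1.0, -0.0], [0.003, -0.0, -1.0]]
ft_force: [-11.8, 0.7, 12.8]
width: 0.0242
finger_force: 42.7
```

```bash
echo '[[-0.0005,0,-0.0007,0,0,0],[-0.001,0,-0.0007,0,0,0],[-0.0015,0,-0.0007,0,0,0],[-0.0015,0,-0.0007,0,0,0]]' | python3 drive.py
echo '[[-0.0005,0,0,0,0,0],[-0.001,0,0,0,0,0],[-0.0015,0,0,0,0,0],[-0.0015,0,0,0,0,0]]' | python3 drive.py
```

```text
time_s: 11.05
eef_pos: [0.5231, -0.0256, 0.1785]
orientation: [[-1.0, -0.005, -0.003], [-0.005, 1.0, -0.0], [0.003, -0.0, -1.0]]
ft_force: [-9.5, 0.3, 8.6]
width: 0.0239
finger_force: 41.0
time_s: 11.45
eef_pos: [0.5244, -0.0256, 0.1785]
orientation: [[-1.0, -0.005, -0.004], [-0.005, 1.0, -0.0], [0.004, -0.0, -1.0]]
ft_force: [-10.9, 0.6, 9.3]
width: 0.0242
finger_force: 41.4
```

```bash
echo '[[-0.0005,0,0,0,0,0],[-0.001,0,0,0,0,0],[-0.001,0,0,0,0,0]]' | python3 drive.py
echo '[[-0.0005,0,0,0,0,0],[-0.001,0,0,0,0,0],[-0.001,0,0,0,0,0]]' | python3 drive.py
```

```text
time_s: 11.75
eef_pos: [0.5249, -0.0256, 0.1784]
orientation: [[-1.0, -0.005, -0.006], [-0.005, 1.0, -0.0], [0.006, -0.0, -1.0]]
ft_force: [-14.3, 0.1, 12.0]
width: 0.024
finger_force: 42.6
time_s: 12.05
eef_pos: [0.5254, -0.0256, 0.1784]
orientation: [[-1.0, -0.005, -0.008], [-0.005, 1.0, -0.0], [0.008, -0.0, -1.0]]
ft_force: [-17.6, -0.7, 14.6]
width: 0.0242
finger_force: 43.7
```

```bash
echo '[[-0.0005,0,0,0,0,0],[-0.001,0,0,0,0,0],[-0.001,0,0,0,0,0]]' | python3 drive.py
```

```text
time_s: 12.35
eef_pos: [0.5259, -0.0256, 0.1783]
orientation: [[-1.0, -0.005, -0.011], [-0.005, 1.0, -0.0], [0.011, -0.0, -1.0]]
ft_force: [-21.0, 0.2, 18.7]
width: 0.0241
finger_force: 44.7
```

```bash
echo '[[0.0015,0,-0.0005,0,0,0],[0.0015,0.008,-0.0005,0,0,0],[0.0015,0.016,-0.0005,0,0,0],[0.0015,0.022,-0.0005,0,0,0],[0.0015,0.025,-0.0005,0,0,0],[0.0015,0.025,-0.0005,0,0,0]]' | python3 drive.py
python3 - <<'E'
from h import *
o=readout.get_obs(); im=camrig.camera("wrist"); cv2.imwrite("pics/w5.png",im[:,:,::-1])
s=camrig.camera("side"); cv2.imwrite("pics/s5.png",cv2.resize(s[150:310,160:360,::-1],None,fx=4,fy=3.75,interpolation=cv2.INTER_CUBIC))
E
```

```text
time_s: 12.95
eef_pos: [0.5273, -0.0006, 0.1793]
orientation: [[-1.0, -0.005, 0.003], [-0.005, 1.0, -0.002], [-0.003, -0.002, -1.0]]
ft_force: [-0.6, -2.5, 5.4]
width: -0.0001
finger_force: 3.0
```

View pics/s5.png

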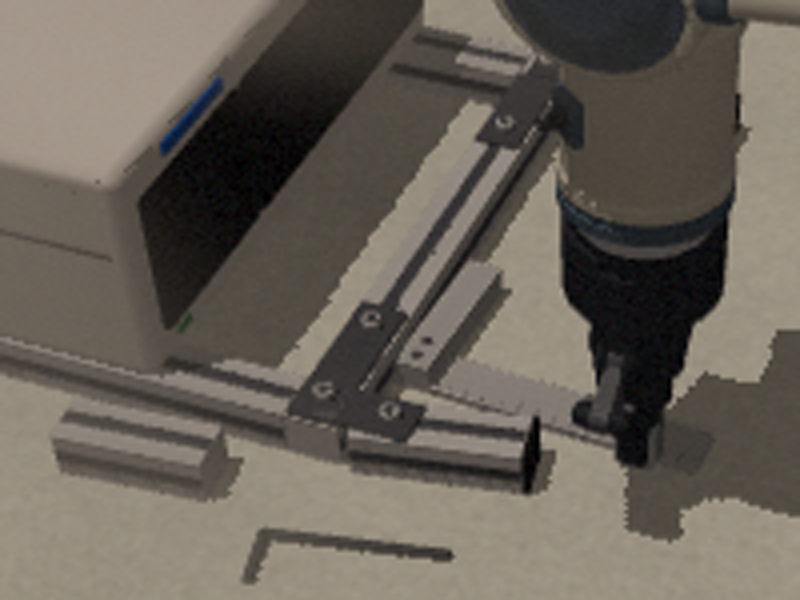

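The side view shows the fingers have slipped off the blade and shut on top of it; the square is still near the rail but turned a little. The grip was too shallow, so I'll lift, open and re-measure.

```bash
echo '[[0,0,-0.03,0,0,0],[0.01,-0.01,-0.07,0,0,0],[0.02,-0.02,-0.1,0,0,0],[0.03,-0.03,-0.14,0,0,0],[0.03,-0.03,-0.14,0,0,0],[0.03,-0.03,-0.14,0,0,0]]' | python3 drive.py 0.05
python3 - <<'E'
from h import *
import pickle
o=readout.get_obs(); im=camrig.camera("wrist"); cv2.imwrite("pics/w6.png",im[:,:,::-1])
pickle.dump((o["eef_pos"],o["orientation"]),open("w6.pkl","wb")); print(o["eef_pos"])
w=cam("wrist",o)
print(px(w,[[.6697,.0225,0],[.6697,-.07,0],[.5,.0225,.006]]))
E
```

```text
time_s: 13.65
eef_pos: [0.497, -0.0307, 0.319]
orientation: [[-1.0, -0.005, 0.003], [-0.005, 1.0, -0.0], [-0.003, -0.0, -1.0]]
ft_force: [-0.7, 0.5, -0.4]
width: 0.0497
finger_force: 0.0
[ 0.4969986  -0.03072847  0.31900965]
[[380.97604014 434.25463905]
 [265.1989508  433.75639546]
 [394.20994874 230.6596672 ]]
```

View pics/w6.png

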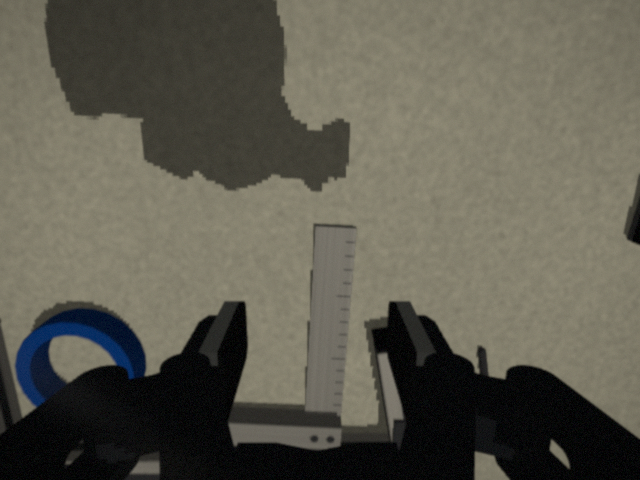

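The blade end is at (314,225)–(357,227), with its edges running to about (306,412) and (343,410), so the square is turned a few degrees and the stock is still by the rail. From here I measure numerically only.

```bash
cat > meas.py <<'E'
from h import *
import pickle,sys
# subpixel blade edges: strongest gradient near predicted line, rows given
def blade(im,c,L,Rr,rows,half=8):
    g=cv2.GaussianBlur(cv2.cvtColor(im,cv2.COLOR_RGB2GRAY),(3,3),0).astype(float)
    out=[]
    for (a,b,sg) in ((L,'l',1),(Rr,'r',-1)):
        P=[]
        for v in rows:
            u0=a[0]+(a[2]-a[0])*(v-a[1])/(a[3]-a[1]); us=np.arange(int(u0)-half,int(u0)+half)
            d=sg*(g[v,us+1]-g[v,us-1]); k=d.argmax(); P.append(pt(c,us[k],v,.006)[:2])
        P=np.array(P); vx,vy,x0,y0=cv2.fitLine(P.astype(np.float32),cv2.DIST_HUBER,0,1e-4,1e-4).ravel()
        out.append((np.arctan(vy/vx),np.array([x0,y0])))
    return out
E
python3 - <<'E'
from meas import *
p,R=pickle.load(open("w6.pkl","rb")); c=cam("wrist",dict(eef_pos=p,orientation=R))
for u,v in [(314,225),(357,227),(306,412),(343,410)]: print(pt(c,u,v,.006).round(4))
im=cv2.imread("pics/w6.png")[:,:,::-1]
for a,x0 in blade(im,c,(314,225,306,412),(357,227,343,410),range(235,300,5)): print(a,x0)
print("heel-top",pt(c,341,446,.02),pt(c,230,443,.02))
E
```

```text
[ 0.4964 -0.0317  0.006 ]
[ 0.4976 -0.0027  0.006 ]
[ 0.6444 -0.0372  0.006 ]
[ 0.6425 -0.0088  0.006 ]
-0.050918084 [ 0.5268583  -0.03196828]
-0.31177345 [ 0.52079624 -0.00393169]
heel-top [ 0.66350441 -0.01067618  0.02      ] [ 0.66121629 -0.0938257   0.02      ]
```

```bash
echo '[[-0.015,0.006,0.03,0,0,0.045],[-0.03,0.0125,0.07,0,0,0.045],[-0.03,0.0125,0.11,0,0,0.045],[-0.03,0.0125,0.13,0,0,0.045],[-0.03,0.0125,0.139,0,0,0.045],[-0.03,0.0125,0.141,0,0,0.045],[-0.03,0.0125,0.141,0,0,0.045]]' | python3 drive.py 0.045
```

```text
time_s: 14.4
eef_pos: [0.527, -0.0179, 0.1772]
orientation: [[-0.999, 0.04, 0.0], [0.04, 0.999, -0.0], [-0.0, 0.0, -1.0]]
ft_force: [-0.7, -0.6, 0.5]
width: 0.0453
finger_force: 0.0
```

```bash
echo '[[0,0,0.0015,0,0,0],[0,0,0.0025,0,0,0],[0,0,0.0025,0,0,0]]' | python3 drive.py
echo '[[0,0,0,0,0,0],[0,0,0,0,0,0],[0,0,0,0,0,0],[0,0,0,0,0,0],[0,0,0,0,0,0]]' | python3 drive.py 0 40
```

```text
time_s: 14.7
eef_pos: [0.527, -0.018, 0.1752]
orientation: [[-0.999, 0.04, 0.002], [0.04, 0.999, -0.0], [-0.002, -0.0, -1.0]]
ft_force: [0.7, -0.3, -0.4]
width: 0.0446
finger_force: 0.0
time_s: 15.2
eef_pos: [0.527, -0.0182, 0.1752]
orientation: [[-0.999, 0.04, 0.001], [0.04, 0.999, -0.001], [-0.001, -0.0, -1.0]]
ft_force: [-1.8, -1.3, 5.0]
width: 0.0261
finger_force: 39.7
```

```bash
echo '[[0.001,0,0,0,0,-0.02],[0.0015,0,-0.0005,0,0,-0.045],[0.0015,0,-0.0005,0,0,-0.045],[0.0015,0,-0.0005,0,0,-0.045]]' | python3 drive.py 0 60
echo '[[0,0.004,0,0,0,0],[0,0.008,0,0,0,0],[0,0.012,0,0,0,0],[0,0.016,0,0,0,0],[0,0.016,0,0,0,0]]' | python3 drive.py
```

```text
time_s: 15.6
eef_pos: [0.5255, -0.0183, 0.1753]
orientation: [[-1.0, -0.005, 0.001], [-0.005, 1.0, -0.001], [-0.001, -0.001, -1.0]]
ft_force: [0.4, -5.1, 4.4]
width: 0.0256
finger_force: 59.2
time_s: 16.1
eef_pos: [0.5254, -0.0022, 0.1753]
orientation: [[-1.0, -0.005, 0.001], [-0.005, 1.0, -0.001], [-0.001, -0.001, -1.0]]
ft_force: [0.5, -4.9, 5.1]
width: 0.0253
finger_force: 59.6
```

```bash
echo '[[0,0.0015,0,0,0,0],[0,0.003,0,0,0,0],[0,0.0045,0,0,0,0],[0,0.006,0,0,0,0],[0,0.006,0,0,0,0]]' | python3 drive.py
echo '[[0,0.001,0,0,0,0],[0,0.002,0,0,0,0],[0,0.002,0,0,0,0]]' | python3 drive.py
```

```text
time_s: 16.6
eef_pos: [0.525, 0.0028, 0.1753]
orientation: [[-1.0, -0.004, -0.001], [-0.004, 1.0, -0.003], [0.001, -0.003, -1.0]]
ft_force: [-2.6, -9.8, 7.0]
width: 0.0256
finger_force: 59.9
time_s: 16.9
eef_pos: [0.525, 0.0048, 0.1753]
orientation: [[-1.0, -0.004, -0.001], [-0.004, 1.0, -0.003], [0.001, -0.003, -1.0]]
ft_force: [-2.7, -8.0, 7.3]
width: 0.0254
finger_force: 60.0
```

```bash
echo '[[0,0.001,0,0,0,0],[0,0.0015,0,0,0,0],[0,0.0015,0,0,0,0]]' | python3 drive.py
echo '[[-0.001,0,0,0,0,0],[-0.002,0,0,0,0,0],[-0.003,0,0,0,0,0],[-0.003,0,0,0,0,0]]' | python3 drive.py
echo '[[-0.0005,0,0,0,0,0],[-0.001,0,0,0,0,0],[-0.001,0,0,0,0,0]]' | python3 drive.py
```

```text
time_s: 17.2
eef_pos: [0.525, 0.0063, 0.1753]
orientation: [[-1.0, -0.004, -0.001], [-0.004, 1.0, -0.003], [0.001, -0.003, -1.0]]
ft_force: [-3.5, -9.6, 7.4]
width: 0.0255
finger_force: 60.0
time_s: 17.6
eef_pos: [0.527, 0.0065, 0.1753]
orientation: [[-1.0, -0.004, -0.006], [-0.004, 1.0, -0.003], [0.006, -0.003, -1.0]]
ft_force: [-11.1, -8.5, 13.4]
width: 0.0254
finger_force: 60.7
time_s: 17.9
eef_pos: [0.5277, 0.0067, 0.1753]
orientation: [[-1.0, -0.004, -0.006], [-0.004, 1.0, -0.002], [0.007, -0.002, -1.0]]
ft_force: [-12.6, -7.6, 14.6]
width: 0.0253
finger_force: 60.8
```

```bash
for i in 1 2; do echo '[[-0.0005,0,0,0,0,0],[-0.001,0,0,0,0,0],[-0.001,0,0,0,0,0]]' | python3 drive.py | grep -E "eef|ft"; done; echo '[[0,0.0005,0,0,0,0],[0,0.001,0,0,0,0],[0,0.001,0,0,0,0]]' | python3 drive.py | grep -E "eef|ft|ori";echo '[[0,0.0005,0,0,0,0],[0,0.001,0,0,0,0],[0,0.001,0,0,0,0]]' | python3 drive.py | grep -E "eef|ft|ori"
```

```text
eef_pos: [0.5285, 0.0068, 0.1753]
ft_force: [-14.4, -6.8, 17.0]
eef_pos: [0.5289, 0.0068, 0.1752]
ft_force: [-18.5, -7.2, 18.5]
eef_pos: [0.5289, 0.0072, 0.1752]
orientation: [[-1.0, -0.004, -0.01], [-0.004, 1.0, -0.004], [0.01, -0.004, -1.0]]
ft_force: [-18.6, -10.3, 18.4]
eef_pos: [0.5289, 0.0075, 0.1752]
orientation: [[-1.0, -0.003, -0.01], [-0.003, 1.0, -0.006], [0.01, -0.006, -1.0]]
ft_force: [-18.1, -14.3, 18.6]
```

```bash
for i in 1 2; do echo '[[0,0.0005,0,0,0,0],[0,0.001,0,0,0,0],[0,0.001,0,0,0,0]]' | python3 drive.py | grep -E "eef|ft|ori"; done
python3 - <<'E'
from h import *
im=camrig.camera("side"); cv2.imwrite("pics/s7.png",im[:,:,::-1])
im=camrig.camera("scene"); cv2.imwrite("pics/c7.png",im[:,:,::-1])
E
```

```text
eef_pos: [0.5289, 0.0079, 0.1752]
orientation: [[-1.0, -0.003, -0.01], [-0.003, 1.0, -0.007], [0.01, -0.007, -1.0]]
ft_force: [-18.0, -16.1, 18.3]
eef_pos: [0.529, 0.0084, 0.1752]
orientation: [[-1.0, -0.002, -0.01], [-0.002, 1.0, -0.009], [0.01, -0.009, -1.0]]
ft_force: [-17.1, -20.1, 17.6]
```

```bash
echo '[[0.001,-0.0015,0,0,0,0],[0.002,-0.003,0,0,0,0],[0.0025,-0.004,0,0,0,0],[0.0025,-0.004,0,0,0,0]]' | python3 drive.py
echo '[[0,0,0,0,0,0],[0,0,0,0,0,0],[0,0,0,0,0,0],[0,0,0,0,0,0]]' | python3 drive.py 0.042
echo '[[0,0,-0.03,0,0,0],[0,0,-0.07,0,0,0],[0.03,0,-0.11,0,0,0],[0.06,0,-0.15,0,0,0],[0.1,-0.02,-0.19,0,0,0],[0.1,-0.02,-0.19,0,0,0],[0.1,-0.02,-0.19,0,0,0],[0.1,-0.02,-0.19,0,0,0]]' | python3 drive.py
```

```text
time_s: 20.2
eef_pos: [0.5278, 0.0069, 0.1753]
orientation: [[-1.0, -0.004, -0.004], [-0.004, 1.0, -0.001], [0.004, -0.001, -1.0]]
ft_force: [-7.9, -6.2, 11.0]
width: 0.0252
finger_force: 60.4
time_s: 20.6
eef_pos: [0.5286, 0.008, 0.1743]
orientation: [[-1.0, -0.006, -0.001], [-0.006, 1.0, 0.001], [0.001, 0.001, -1.0]]
ft_force: [-0.2, -0.2, 0.8]
width: 0.042
finger_force: 0.0
time_s: 21.4
eef_pos: [0.4291, -0.0128, 0.3636]
orientation: [[-1.0, -0.005, -0.001], [-0.005, 1.0, 0.001], [0.001, 0.001, -1.0]]
ft_force: [0.7, -0.1, -0.4]
width: 0.0418
finger_force: 0.0
```

```bash
echo '[[-0.02,0,-0.02,0,0,0.15],[-0.04,0,-0.04,0,0,0.3],[-0.06,0.012,-0.04,0,0,0.45],[-0.08,0.012,-0.04,0,0,0.6],[-0.1,0.012,-0.04,0,0,0.75],[-0.12,0.012,-0.04,0,0,0.9],[-0.14,0.012,-0.04,0,0,1.05],[-0.16,0.012,-0.04,0,0,1.2],[-0.171,0.012,-0.04,0,0,1.35],[-0.171,0.012,-0.04,0,0,1.5],[-0.171,0.012,-0.04,0,0,1.575],[-0.171,0.012,-0.04,0,0,1.575],[-0.171,0.012,-0.04,0,0,1.575]]' | python3 drive.py
cat > ver.py <<'E'
from h import *
o=readout.get_obs(); ims=[camrig.camera("wrist") for _ in range(5)]
im=np.mean(ims,0); cv2.imwrite("pics/w8.png",im[:,:,::-1].astype(np.uint8)); c=cam("wrist",o)
g=im.mean(2).astype(np.float32)
S=lambda x,y,z:np.array([.6697,.0225,0])+np.array([x-.005*y,y+.005*x,z])
def prof(name,a,d,z,n=13,step=.001,half=.012):
    # edges: intensity along direction d through a (stand mm), world metres at height z
    t=np.arange(-half,half+1e-9,step)
    P=np.array([S(a[0]+d[0]*k,a[1]+d[1]*k,z) for k in t]); q=px(c,P).astype(np.float32)
    v=cv2.remap(g,q[None,:,0],q[None,:,1],cv2.INTER_LINEAR)[0]; print(name,v.round().astype(int).tolist())
print("t from -12 to 12 mm")
for x in (-.15,-.13,-.11): prof(f"blade outer x={x}",(x,0),(0,1),.006)
for x in (-.15,-.13,-.11,-.09,-.06,-.04): prof(f"blade inner x={x}",(x,-.028),(0,1),.006)
for x in (-.09,-.08,-.07,-.06): prof(f"arm outer top x={x}",(x,.03),(0,1),.03)
for x in (-.09,-.08,-.07,-.06): prof(f"arm inner top x={x}",(x,0),(0,1),.03)
for y in (-.08,-.06,-.04): prof(f"stock inner top y={y}",(-.02,y),(1,0),.02)
for y in (-.08,-.06,-.04): prof(f"stock back/rail y={y}",(0,y),(1,0),.02)
prof("stock toe x=-.01",(-.01,-.09),(0,1),.02)
prof("blade end y=-.014",(-.17,-.014),(1,0),.006)
for y in (-.1,-.15): prof(f"rail top y={y}",(0,y),(1,0),.03)
E
python3 ver.py
```

```text
time_s: 22.7
eef_pos: [0.6004, 0.0003, 0.4025]
orientation: [[-0.004, 1.0, -0.004], [1.0, 0.004, 0.0], [0.0, -0.004, -1.0]]
ft_force: [-0.8, -0.4, -0.3]
width: 0.042
finger_force: 0.0
t from -12 to 12 mm
blade outer x=-0.15 [123, 123, 124, 123, 122, 120, 119, 117, 116, 117, 121, 120, 112, 119, 134, 141, 142, 144, 144, 144, 143, 143, 145, 147, 148]
blade outer x=-0.13 [123, 124, 123, 122, 121, 119, 118, 116, 117, 118, 120, 113, 114, 133, 142, 145, 147, 148, 149, 150, 151, 151, 151, 150, 149]
blade outer x=-0.11 [124, 124, 123, 123, 123, 120, 119, 118, 120, 122, 120, 112, 130, 143, 143, 141, 142, 143, 146, 148, 149, 149, 151, 152, 153]
blade inner x=-0.15 [149, 149, 149, 149, 148, 147, 145, 148, 149, 151, 151, 147, 134, 124, 120, 120, 122, 123, 124, 123, 121, 122, 124, 124, 123]
blade inner x=-0.13 [147, 149, 150, 148, 146, 146, 146, 146, 146, 144, 135, 117, 114, 120, 119, 122, 123, 124, 123, 121, 121, 123, 124, 123, 122]
blade inner x=-0.11 [146, 147, 147, 148, 148, 149, 149, 151, 151, 149, 140, 126, 120, 119, 122, 124, 125, 124, 122, 121, 123, 125, 124, 124, 123]
blade inner x=-0.09 
[... 2235 characters left out ...]
, 62, 66, 59, 48, 47, 47, 47, 48, 47, 48, 48, 48, 47]
stock back/rail y=-0.04 [126, 126, 126, 127, 129, 131, 129, 111, 76, 45, 43, 56, 79, 100, 83, 56, 49, 49, 48, 49, 47, 48, 48, 48, 47]
stock toe x=-.01 [78, 79, 79, 78, 79, 79, 80, 88, 104, 119, 125, 125, 125, 126, 126, 126, 126, 126, 126, 126, 126, 127, 127, 127, 127]
blade end y=-.014 [147, 146, 146, 147, 150, 151, 150, 147, 143, 140, 132, 126, 122, 121, 121, 120, 121, 121, 121, 121, 120, 120, 122, 120, 121]
rail top y=-0.1 [60, 59, 59, 59, 59, 59, 58, 56, 56, 57, 66, 97, 131, 142, 143, 142, 142, 142, 141, 141, 136, 114, 77, 53, 48]
rail top y=-0.15 [8, 8, 8, 7, 8, 8, 8, 7, 8, 6, 8, 10, 11, 11, 13, 18, 38, 53, 56, 56, 56, 56, 56, 54, 49]
```

The numbers show the square is yawed about -0.035 rad: its heel lags about 4 mm, its toe is about 3 mm off the rail, and the arm is still about +0.05. I'll mend this with closed fingers, pushing the toe end of the stock to the rail first and then the blade's inner edge near the heel.

```bash
echo '[[-0.03,0.01,0.03,0,0,0],[-0.053,0.0246,0.07,0,0,0],[-0.053,0.0246,0.11,0,0,0],[-0.053,0.0246,0.155,0,0,0],[-0.053,0.0246,0.195,0,0,0],[-0.053,0.0246,0.215,0,0,0],[-0.053,0.0246,0.222,0,0,0],[-0.053,0.0246,0.224,0,0,0],[-0.053,0.0246,0.224,0,0,0]]' | python3 drive.py 0 40
echo '[[0,0.002,0.001,0,0,0],[0,0.004,0.001,0,0,0],[0,0.004,0.001,0,0,0]]' | python3 drive.py
```

```text
time_s: 23.85
eef_pos: [0.6249, -0.0531, 0.1826]
orientation: [[-0.001, 1.0, 0.003], [1.0, 0.001, -0.0], [-0.0, 0.003, -1.0]]
ft_force: [0.3, -0.7, 0.2]
width: -0.0001
finger_force: 0.0
time_s: 24.15
eef_pos: [0.6289, -0.053, 0.181]
orientation: [[-0.001, 1.0, 0.002], [1.0, 0.001, -0.0], [-0.0, 0.002, -1.0]]
ft_force: [0.6, 0.4, -0.3]
width: -0.0002
finger_force: 0.0
```

```bash
for i in 1 2 3 4 5 6; do echo '[[0,0.001,0,0,0,0],[0,0.002,0,0,0,0],[0,0.002,0,0,0,0]]' | python3 drive.py | grep -E "eef|ft"; done
```

```text
eef_pos: [0.6305, -0.053, 0.1799]
ft_force: [1.3, 0.3, 0.2]
eef_pos: [0.6324, -0.053, 0.1798]
ft_force: [-0.5, -0.2, 0.5]
eef_pos: [0.6342, -0.053, 0.1798]
ft_force: [-4.6, -0.6, 1.8]
eef_pos: [0.6358, -0.053, 0.1797]
ft_force: [-8.1, 0.4, 4.0]
eef_pos: [0.6368, -0.0531, 0.1797]
ft_force: [-16.0, 0.5, 7.4]
eef_pos: [0.6377, -0.0531, 0.1797]
ft_force: [-22.6, 0.4, 13.3]
```

```bash
echo '[[0,-0.01,0,0,0,0],[0,-0.024,0,0,0,0],[0.012,-0.024,0.002,0,0,0],[0.025,-0.024,0.003,0,0,0],[0.025,-0.024,0.003,0,0,0]]' | python3 drive.py | grep -E "eef|ft"; for i in 1 2 3; do echo '[[0.001,0,0,0,0,0],[0.002,0,0,0,0,0],[0.003,0,0,0,0,0],[0.003,0,0,0,0,0]]' | python3 drive.py | grep -E "eef|ft"; done
```

```text
eef_pos: [0.6168, -0.0259, 0.1767]
ft_force: [0.4, 0.8, 0.1]
eef_pos: [0.6164, -0.0251, 0.1768]
ft_force: [0.5, -1.0, 0.1]
eef_pos: [0.6163, -0.0221, 0.1769]
ft_force: [-0.4, -0.2, -0.4]
eef_pos: [0.6163, -0.0192, 0.177]
ft_force: [-0.9, -2.8, 1.7]
```

```bash
for i in 1 2 3 4 5; do echo '[[0.0005,0,0,0,0,0],[0.001,0,0,0,0,0],[0.001,0,0,0,0,0]]' | python3 drive.py | grep -E "eef|ft"; done
```

```text
eef_pos: [0.6163, -0.0184, 0.1769]
ft_force: [-1.4, -5.8, 0.1]
eef_pos: [0.6163, -0.0178, 0.1769]
ft_force: [-0.5, -7.1, 0.1]
eef_pos: [0.6162, -0.0169, 0.1769]
ft_force: [-1.3, -6.5, 0.1]
eef_pos: [0.6162, -0.016, 0.1769]
ft_force: [-1.9, -7.6, 1.3]
eef_pos: [0.6161, -0.0153, 0.1769]
ft_force: [-2.3, -9.0, 1.4]
```

```bash
for i in 1 2 3 4; do echo '[[0.0005,0,0,0,0,0],[0.001,0,0,0,0,0],[0.001,0,0,0,0,0]]' | python3 drive.py | grep -E "eef|ft"; done
```

```text
eef_pos: [0.6161, -0.0149, 0.1769]
ft_force: [-1.9, -11.4, 1.7]
eef_pos: [0.6162, -0.0144, 0.1771]
ft_force: [-1.7, -13.7, 1.9]
eef_pos: [0.6162, -0.014, 0.1772]
ft_force: [-2.4, -14.9, 2.6]
eef_pos: [0.6163, -0.0134, 0.1775]
ft_force: [-2.9, -17.5, 3.7]
```

```bash
echo '[[-0.004,0,0,0,0,0],[-0.012,0,0,0,0,0],[-0.012,0,-0.04,0,0,0],[-0.012,0,-0.08,0,0,0],[0,0,-0.12,0,0,0],[0.01,-0.01,-0.16,0,0,0],[0.013,-0.016,-0.2,0,0,0],[0.013,-0.016,-0.224,0,0,0],[0.013,-0.016,-0.224,0,0,0],[0.013,-0.016,-0.224,0,0,0]]' | python3 drive.py | grep eef; python3 ver.py
```

```text
eef_pos: [0.6004, 0.0034, 0.401]
t from -12 to 12 mm
blade outer x=-0.15 [125, 126, 126, 125, 123, 120, 116, 113, 113, 115, 118, 118, 112, 130, 144, 146, 148, 149, 149, 149, 147, 148, 149, 152, 153]
blade outer x=-0.13 [124, 126, 127, 125, 124, 120, 116, 113, 112, 115, 118, 116, 104, 124, 142, 147, 148, 149, 150, 151, 153, 152, 150, 148, 148]
blade outer x=-0.11 [124, 125, 127, 126, 125, 123, 119, 117, 116, 115, 119, 119, 108, 117, 137, 143, 145, 147, 150, 151, 151, 151, 152, 155, 155]
blade inner x=-0.15 [152, 151, 151, 150, 148, 147, 147, 149, 153, 155, 154, 145, 131, 124, 123, 124, 125, 126, 125, 124, 123, 125, 126, 127, 125]
blade inner x=-0.13 [150, 151, 151, 149, 147, 148, 150, 150, 149, 150, 150, 145, 136, 127, 122, 123, 126, 127, 126, 125, 123, 124, 127, 126, 125]
blade inner x=-0.11 [148, 148, 150, 151, 152, 152, 154, 154, 156, 156, 154, 150, 138, 125, 122, 122, 125, 127, 127, 125, 123, 125, 127, 127, 126]
blade inner x=-0.09 [157, 154, 150, 147, 147, 148, 150, 151, 151, 151, 151, 147, 130, 118, 121, 122, 126, 128, 129, 127, 125, 125, 127, 127, 127]
blade inner x=-0.06 [152,
[... 2116 characters left out ...]
48, 49, 48, 48, 48]
stock back/rail y=-0.04 [131, 129, 129, 128, 129, 130, 130, 129, 122, 112, 92, 70, 61, 66, 76, 87, 82, 61, 49, 48, 49, 49, 49, 49, 49]
stock toe x=-.01 [125, 126, 125, 126, 128, 129, 129, 132, 133, 134, 134, 135, 133, 126, 123, 126, 127, 127, 127, 128, 127, 127, 127, 128, 128]
blade end y=-.014 [150, 149, 148, 148, 150, 152, 153, 151, 148, 145, 139, 132, 126, 124, 124, 124, 124, 124, 124, 124, 124, 124, 124, 124, 124]
rail top y=-0.1 [130, 106, 82, 73, 73, 73, 69, 63, 52, 43, 40, 56, 77, 102, 128, 142, 146, 145, 144, 144, 142, 138, 129, 111, 86]
rail top y=-0.15 [123, 98, 81, 74, 72, 71, 69, 63, 55, 46, 42, 53, 73, 95, 119, 136, 141, 141, 140, 140, 140, 137, 128, 117, 98]
```

Both are now nearly square: yaw is within about 0.005, with the arm and blade flush. The stock may be up to 1 mm off the rail, so I'll give it one gentle push at its middle.

```bash
echo '[[-0.02,0.01,0.03,0,0,0],[-0.029,0.0246,0.07,0,0,0],[-0.029,0.0246,0.11,0,0,0],[-0.029,0.0246,0.155,0,0,0],[-0.029,0.0246,0.195,0,0,0],[-0.029,0.0246,0.213,0,0,0],[-0.029,0.0246,0.219,0,0,0],[-0.029,0.0246,0.219,0,0,0]]' | python3 drive.py |grep -E "eef|ft|ori"
echo '[[0,0.003,0,0,0,0],[0,0.006,0,0,0,0],[0,0.008,0,0,0,0],[0,0.008,0,0,0,0]]' | python3 drive.py|grep -E "eef|ft"
for i in 1 2 3 4; do echo '[[0,0.0005,0,0,0,0],[0,0.001,0,0,0,0],[0,0.001,0,0,0,0]]' | python3 drive.py | grep -E "eef|ft"; done
```

```text
eef_pos: [0.6246, -0.026, 0.1806]
orientation: [[-0.001, 1.0, -0.002], [1.0, 0.001, 0.0], [0.0, -0.002, -1.0]]
ft_force: [-0.5, 0.2, 0.6]
eef_pos: [0.6335, -0.026, 0.183]
ft_force: [0.4, 0.7, 0.6]
eef_pos: [0.6339, -0.026, 0.1818]
ft_force: [-0.2, -0.6, -0.5]
eef_pos: [0.6348, -0.026, 0.1818]
ft_force: [-0.4, -0.2, -0.5]
eef_pos: [0.6354, -0.026, 0.1817]
ft_force: [-5.4, -0.5, 2.5]
eef_pos: [0.6359, -0.026, 0.1817]
ft_force: [-9.7, 0.5, 3.7]
```

```bash
for i in 1 2; do echo '[[0,0.0005,0,0,0,0],[0,0.001,0,0,0,0],[0,0.001,0,0,0,0]]' | python3 drive.py | grep -E "eef|ft"; done
echo '[[0,-0.004,0,0,0,0],[0,-0.016,0,0,0,0],[0,-0.016,-0.04,0,0,0],[0,-0.016,-0.08,0,0,0],[0.01,-0.03,-0.12,0,0,0],[0.02,-0.036,-0.16,0,0,0],[0.026,-0.036,-0.2,0,0,0],[0.026,-0.036,-0.22,0,0,0],[0.026,-0.036,-0.22,0,0,0],[0.026,-0.036,-0.22,0,0,0]]' | python3 drive.py | grep eef; python3 ver.py | grep -E "stock inner|rail top|blade inner|arm outer"
```

```text
eef_pos: [0.6364, -0.026, 0.1816]
ft_force: [-13.4, 0.1, 7.1]
eef_pos: [0.6369, -0.026, 0.1816]
ft_force: [-17.0, -0.2, 9.3]
eef_pos: [0.6031, -0.0, 0.4016]
blade inner x=-0.15 [152, 153, 153, 152, 149, 148, 149, 152, 155, 156, 153, 142, 131, 125, 125, 126, 126, 126, 128, 127, 125, 127, 128, 127, 125]
blade inner x=-0.13 [151, 153, 152, 149, 148, 150, 151, 151, 151, 151, 150, 144, 132, 125, 123, 125, 126, 127, 127, 126, 124, 126, 128, 127, 126]
blade inner x=-0.11 [150, 151, 152, 154, 154, 154, 155, 157, 157, 156, 155, 148, 130, 123, 123, 125, 127, 128, 128, 126, 124, 126, 128, 128, 128]
blade inner x=-0.09 [158, 153, 150, 149, 149, 150, 152, 153, 152, 152, 153, 145, 124, 121, 123, 125, 128, 130, 131, 128, 126, 127, 129, 128, 129]
blade inner x=-0.06 [152, 151, 151, 153, 154, 155, 155, 155, 156, 158, 159, 150, 127, 121, 126, 129, 131, 132, 134, 132, 130, 129, 130, 130, 130]
blade inner x=-0.04 [157, 157, 157, 158, 158, 157, 155, 155, 156, 159, 160, 158, 149, 136, 131, 129, 131, 133, 134, 134, 132, 130, 131, 132, 133]
arm outer top x=-0.09 [61, 100, 143, 155, 154, 151, 149, 148, 150, 
[... 504 characters left out ...]
154, 155]
stock inner top y=-0.08 [150, 152, 154, 155, 152, 136, 112, 92, 78, 71, 70, 69, 78, 103, 123, 129, 130, 130, 129, 130, 129, 129, 128, 128, 129]
stock inner top y=-0.06 [153, 155, 156, 155, 146, 130, 108, 83, 73, 69, 68, 71, 86, 113, 128, 131, 131, 131, 131, 132, 131, 130, 130, 130, 130]
stock inner top y=-0.04 [153, 153, 150, 142, 131, 109, 85, 75, 72, 69, 69, 73, 90, 119, 131, 132, 131, 131, 132, 132, 132, 131, 131, 130, 132]
rail top y=-0.1 [132, 114, 90, 77, 73, 74, 70, 65, 55, 44, 40, 56, 78, 103, 130, 144, 148, 147, 145, 144, 144, 140, 130, 112, 85]
rail top y=-0.15 [128, 110, 85, 74, 73, 73, 70, 66, 58, 47, 42, 52, 72, 95, 121, 139, 142, 142, 142, 142, 142, 137, 130, 118, 99]
```

```bash
python3 -c "
from rig import ctrl, camrig, readout
print(ctrl.sign_off())"
```

```text
the job is handed in; nothing more can be done
None
```

The square is lying in the corner and the job is handed in. My last camera measurements put it within about 1 mm of the rail and the arm within about 0.01 rad of square; the sign-off gave no verdict.

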